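Touch-test the mortar fills of the fresco fragments

TASK

Check whether last night's mortar fills in the three ochre fresco fragments on the foam cushions have set: rest a fingertip lightly on the white fill for a moment, then on the terracotta-pink fill, and last on the dark grey one, which was mixed last, so that nothing tacky is carried to an older fill. Do not press hard, do not lift or shift any fragment, and leave everything else on the bench where it is. Finish with the hand clear.

Things in the scene. Friction and masses are not known exactly. Their poses are not given: they have to be found in the camera images.
- board: the plywood work board on the table, 280 x 510 x 9 mm, fixed. Origin at the centre of its underside; x along its short side, z up. Four charcoal foam cushions, 120 x 104 x 25 mm, stand on it, one under each fragment. They are soft: pushed down with over about 2 N, cushion and fragment sink together, 1 mm for each further 2.5 N (12 mm at most), and come up again.
- white_fill: the white lime mortar fill in an ochre-painted fresco fragment: a round, flat, hard patch 38 mm across that stands 3 mm proud of the painted face. Origin at the centre of its flat top, which lies 59 mm above the table; z up, out of the patch.
- white_fragment: the ochre-painted fresco fragment that carries the white lime fill: a chipped slab 108 x 88 mm (its x by y), 22 mm thick, about 0.35 kg, loose, painted face up, lying on its own soft foam cushion, whose top is 34 mm above the table. Origin at the centre of its underside; z up. The fill's centre lies at x +10 mm, y +4 mm from it, 25 mm up.
- pink_fill: the terracotta-pink brick-dust mortar fill in an ochre-painted fresco fragment: a round, flat, hard patch 38 mm across that stands 3 mm proud of the painted face. Origin at the centre of its flat top, which lies 59 mm above the table; z up, out of the patch.
- pink_fragment: the ochre-painted fresco fragment that carries the terracotta-pink brick-dust fill: a chipped slab 100 x 92 mm (its x by y), 22 mm thick, about 0.35 kg, loose, painted face up, lying on its own soft foam cushion, whose top is 34 mm above the table. Origin at the centre of its underside; z up. The fill's centre lies at x -8 mm, y -6 mm from it, 25 mm up.
- grey_fill: the dark grey mortar fill in an ochre-painted fresco fragment: a round, flat, hard patch 38 mm across that stands 3 mm proud of the painted face. Origin at the centre of its flat top, which lies 59 mm above the table; z up, out of the patch.
- grey_fragment: the ochre-painted fresco fragment that carries the dark grey fill: a chipped slab 110 x 86 mm (its x by y), 22 mm thick, about 0.35 kg, loose, painted face up, lying on its own soft foam cushion, whose top is 34 mm above the table. Origin at the centre of its underside; z up. The fill's centre lies at x -2 mm, y -8 mm from it, 25 mm up.
- plain_fragment: a sage-green fresco fragment with yellow bands and no fill, 98 x 84 x 22 mm, loose on a foam cushion; to be left alone. Origin at the centre of its underside.
- shard: a small ochre shard, 46 x 36 x 18 mm, loose on the board; to be left alone. Origin at the centre of its underside.
- jar: a small amber jar with a white cap, 34 mm in diameter, 42 mm tall, standing loose on the board; to be left alone. Origin at the centre of its underside.
- level: an aluminium spirit level, 22 x 408 x 52 mm, standing on its narrow edge beyond the board, its length along its y; to be left alone. Origin at the centre of its underside.
- pencil: a flat red carpenter's pencil, 180 mm long, 7 mm thick, lying on the table right of the board; to be left alone. Origin near its middle.
- bowl: a blue rubber mixing bowl, 120 mm across, 65 mm tall, on the table left of the board; to be left alone. Origin at the centre of its underside.
- spatula: a spatula with a wooden handle lying on the table right of the board, under 30 mm high; to be left alone. Origin on its underside.
- brush: a brush with a wooden handle lying on the table left of the board, under 30 mm high; to be left alone. Origin on its underside.
Things that resemble listed ones, but are neither listed nor needed, are in the scene too. What is shaped like the pink_fragment but red is not meant.

How it is judged:
On the way, in this order (a step that is already met when the one before it is completed fails the run):
1. first touch: a finger rests on the white fill (at least 0.5 N for 0.2 s) (contact force between the fingers and white_fill above 0.5 N), for 0.2 s.
2. second touch: a finger rests on the terracotta-pink fill (at least 0.5 N for 0.2 s) (contact force between the fingers and pink_fill above 0.5 N), for 0.2 s.
3. third touch: a finger rests on the dark grey fill (at least 0.5 N for 0.2 s) (contact force between the fingers and grey_fill above 0.5 N), for 0.2 s.
At the end, for the whole second after the job is handed in: the three filled fragments lie at rest within 10 mm of where they started, flat (within 0.08 rad) on the cushions, and every other loose thing is within 12 mm of where it started (distance of each of white_fragment, pink_fragment, grey_fragment from where it was at the start of the episode below 0.01 m and angle between each of white_fragment, pink_fragment, grey_fragment's own z axis and vertical below 0.08 rad and linear speed of each of white_fragment, pink_fragment, grey_fragment below 0.01 m/s and distance of each of plain_fragment, shard, jar, level, pencil, bowl, spatula, brush from where it was at the start of the episode below 0.012 m); the robot touches nothing.
It fails at once if the white fill or its fragment is pressed hard (over 20 N) (contact force between the fingers and white_fragment above 20 N).
It fails at once if the pink fill or its fragment is pressed hard (over 20 N) (contact force between the fingers and pink_fragment above 20 N).
It fails at once if the grey fill or its fragment is pressed hard (over 20 N) (contact force between the fingers and grey_fragment above 20 N).
It fails at once if a fragment is lifted, pushed along or tipped (over 15 mm or 0.15 rad) (distance of any of white_fragment, pink_fragment, grey_fragment from where it was at the start of the episode above 0.015 m or angle between any of white_fragment, pink_fragment, grey_fragment's own z axis and vertical above 0.15 rad).
It fails at once if another thing on the bench is knocked or moved (over 15 mm) (distance of any of plain_fragment, shard, jar, level, pencil, bowl, spatula, brush from where it was at the start of the episode above 0.015 m).
It also fails if it takes over 48 s, if anything falls off the work surface, if the arm or the gripper's body presses on something with over 40 N, if the wrist force passes 120 N, or if a joint passes its speed limit or range.

ROBOT

A 6-joint arm with a two-finger parallel gripper is mounted at the origin on the work surface. World frame = base frame: x ahead of the robot, y to its left, z up, the work surface at z = 0. Lengths are in m, angles in rad, forces in N, time in s.
With the tool pointing down it reaches from about 0.4 to 0.825 m from the base axis. Payload 7 kg.
Tool frame: the origin (TCP) lies between the finger pads; the fingertips stand 22 mm ahead of it and the grasp point (between the pads) lies 3 mm ahead of it; z points along the fingers, y is the direction in which the jaws open and shut (so a half turn about z gives the same grasp; the last joint's range is limited). The gripper opens to 88 mm and grips with 3 to 60 N. Pads are 19 mm wide; open, the fingers measure 130 mm over their backs; the gripper's body (78 mm by 193 mm) begins 47 mm behind the grasp point.
Start: joints at [1.542, 0.359, 0.012, 0, -1.224, -0.288], TCP at [0.21, 0.641, 0.249] pointing down, gripper open.
Joint ranges: [-3.07, 3.07], [-1.43, 2.12], [-1.02, 1.25], [-3.03, 1.67], [-3.05, -0], [-3.03, 3.03]. Speed limits (rad/s): [2.39, 2.39, 3.01, 3.14, 3.14, 3.14].

INTERFACE

Orientations are given as [roll, pitch, yaw] about the fixed x, y, z axes, in that order (R = Rz(yaw) Ry(pitch) Rx(roll)).
In Python, from station import * gives the robot as it stands. The module is installed in compiled form; this text tells all that it offers.
- The arm moves only by the tool move_arm, never from a script. Its argument "rows" is a list of rows, each an object with "delta_rot": the turn, a rotation vector about the world's x, y, z in degrees, a list of three; "delta_pos": the shift along the world's x, y, z in cm, a list of three; "hand": the finger opening in cm, from 0 to 8.76. A call has exactly 10 rows; each row shifts and turns the commanded pose from where the row before left it; what a row does not reach is not made up. A row lasts 1/10 s, in which the tool goes at most 50 mm and 8.59 degrees, less where a joint would pass 70% of its speed; a pose out of reach is approached as far as the arm can. A call is refused whole if a number of a shift passes 5 or a number of a turn 8.59, either way. A call with a gripper value outside its range is refused whole. The fingers move at their own pace and stop on an object; "force" is the grip in N (left out, the last holds). Time passes only in rows, so rows that do not move let the fingers close, or fill a call up. It gives the time, the measured TCP pose, the force and the opening at its end, in the units of the state.
- get_state(): the state, without advancing time (a new reading comes with each control period).
- grab_frame(name): name is "side" or "top"; returns the picture (384x512x3 uint8, blue, green, red); there is no depth.
- camera_info(name): a dict with "camera_matrix" (3x3 intrinsics, pixels), "world_from_camera" (4x4, takes a point from camera to world coordinates). Camera axes: x right, y down, z forward; pixel columns grow to the right and rows downward; lengths in m; the calibration is good to about 2 mm. A picture is of the moment at which its call begins. camera_info takes no time and is no camera call.
- job_done(): hands the job in, once; it reports no verdict.
The state is a dict: "t": time; "q": joint angles; "qd": joint speeds; "joint_efforts": joint torques, N m; "eef_pos": TCP position; "ee_rot": TCP orientation; "force": force on the tool from outside, world axes, zero at the start; "moment": the same for the moment, N m; "width": finger opening in m.
Only numpy, scipy, OpenCV 4.12 (cv2) and the standard library are available. Lean on these libraries where they do the work, as an engineer would, in place of code of your own. Each camera call takes 0.05 s, during which the arm holds its last target.

## Working session

There is one attempt and no reset: what is moved stays moved. The work goes in short steps, Python scripts to look and compute and a tool call to move; the robot and the scene stay as the last step left them, time stands still between calls to the robot, and variables do not carry over. Pictures are saved under pics/ and viewed, and the job is handed in when it is done.

Besides the shell and the picture viewer there is one more tool, called after "Request:" by a JSON object that holds its "method" and its "body", one argument or row to a line. move_arm: Moves the arm, as the interface text tells. Its arguments: {"type":"object","properties":{"rows":{"type":"array"},"force":{"type":"number"}},"required":["rows"]}

```bash
mkdir -p pics
python3 - <<'E'
from station import *
import cv2
for n in ("top","side"):
    f=grab_frame(n); cv2.imwrite(f"pics/{n}0.png",f)
    c=camera_info(n); print(n,c["camera_matrix"],c["world_from_camera"])
print(get_state())
E
```

```text
top [[349.4519151    0.         253.11468167]
 [  0.         349.4519151  186.94585821]
 [  0.           0.           1.        ]] [[-0.02334934 -0.98318603  0.1811078   0.38019162]
 [-0.99968597  0.02461066  0.00472009  0.00469067]
 [-0.00909791 -0.18094071 -0.98345192  1.05327892]
 [ 0.          0.          0.          1.        ]]
side [[484.55751323   0.         257.72910573]
 [  0.         484.55751323 195.41242869]
 [  0.           0.           1.        ]] [[ 0.85437028 -0.37062154  0.36426789  0.05197587]
 [-0.51966263 -0.60734238  0.60090431 -0.82291661]
 [-0.00147275 -0.70269119 -0.71149344  1.07099193]
 [ 0.          0.          0.          1.        ]]
{'t': 0.1, 'q': array([ 1.54210053e+00,  3.59300839e-01,  1.11621898e-02, -3.18524192e-04,
       -1.22409704e+00, -2.88097768e-01]), 'qd': array([ 0.00085546,  0.00017423,  0.00171278,  0.00086868, -0.0015434 ,
       -0.00097934]), 'joint_efforts': array([-1.43885976e-03, -5.84162807e+01,  2.93747270e+01,  7.01555640e+00,
        1.01020015e-02, -5.58214424e-05]), 'eef_pos': array([0.210172  , 0.64102318, 0.24772898]), 'ee_rot': array([ 3.14012753e+00, -1.21892197e-04, -3.16901922e-01]), 'force': array([ 0.2623015 ,  0.13545252, -0.140293  ]), 'moment': array([-0.03002846, -0.01535705,  0.01925971]), 'width': 0.08749870685235543}
```

View pics/top0.png

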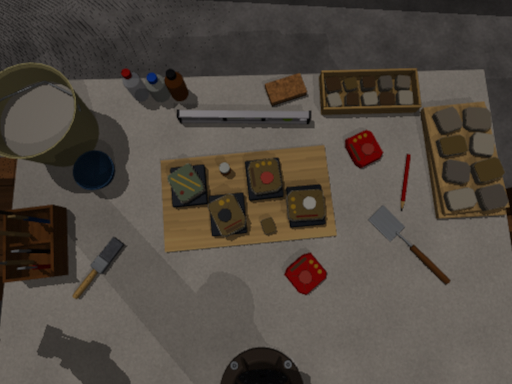

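View pics/side0.png

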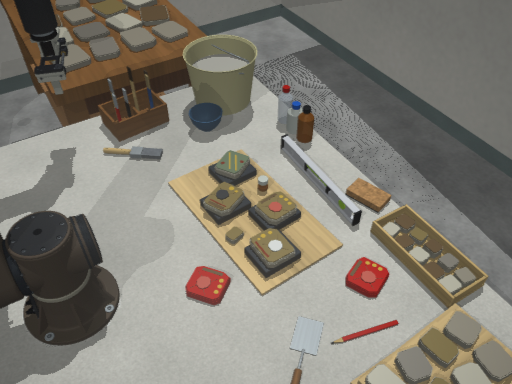

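The top view shows the white fill at about (309,203), pink at (266,178) and grey at (225,214). The side view shows them at about (275,245), (275,207) and (222,195). The shard is at (268,226) and the jar at (224,168) in the top view. Next I'll segment the fills and cast rays.

```bash
cat > h.py <<'E'
import numpy as np,cv2
from station import *
def ray(n,u,v,z):
    c=camera_info(n);K=np.array(c["camera_matrix"]);T=np.array(c["world_from_camera"])
    d=T[:3,:3]@np.linalg.solve(K,[u,v,1.]);o=T[:3,3]
    return o+d*(z-o[2])/d[2]
def tri(a,b):
    A=[];P=[]
    M=np.zeros((3,3));r=np.zeros(3);L=[]
    for n,(u,v) in (("top",a),("side",b)):
        c=camera_info(n);K=np.array(c["camera_matrix"]);T=np.array(c["world_from_camera"])
        d=T[:3,:3]@np.linalg.solve(K,[u,v,1.]);d/=np.linalg.norm(d);Q=np.eye(3)-np.outer(d,d);M+=Q;r+=Q@T[:3,3];L.append((Q,T[:3,3]))
    p=np.linalg.solve(M,r);return p,[np.linalg.norm(Q@(p-o)) for Q,o in L]
E
python3 - <<'E'
from h import *
t=cv2.imread("pics/top0.png");s=cv2.imread("pics/side0.png")
cv2.imwrite("pics/tc.png",cv2.resize(t[140:255,155:340],None,fx=4.3,fy=4.3,interpolation=cv2.INTER_CUBIC))
cv2.imwrite("pics/sc.png",cv2.resize(s[140:290,165:345],None,fx=4,fy=4,interpolation=cv2.INTER_CUBIC))
def seg(im,kind,c,r=13):
    hsv=cv2.cvtColor(im,cv2.COLOR_BGR2HSV).astype(int);H,S,V=hsv[...,0],hsv[...,1],hsv[...,2]
    if kind=="w": m=(S<60)&(V>130)
    if kind=="p": m=((H<7)|(H>172))&(S>90)&(V>70)
    if kind=="g": m=(V<75)&(S<110)
    k=np.zeros(m.shape,np.uint8);cv2.circle(k,c,r,1,-1)
    m=(m&(k>0)).astype(np.uint8)
    n,l,st,ce=cv2.connectedComponentsWithStats(m)
    i=1+np.argmax(st[1:,4]);return ce[i],st[i]
for k,a,b in (("w",(309,203),(275,245)),("p",(266,178),(275,207)),("g",(225,214),(222,195))):
    A,sa=seg(t,k,a);B,sb=seg(s,k,b)
    print(k,A,sa,B,sb);print("  top@59",ray("top",*A,.059),"side@59",ray("side",*B,.059),"tri",tri(A,B))
E
```

```text
Traceback (most recent call last):
ValueError: attempt to get argmax of an empty sequence
```

```bash
sleep 0
```

```text
(no output)
```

View pics/tc.png

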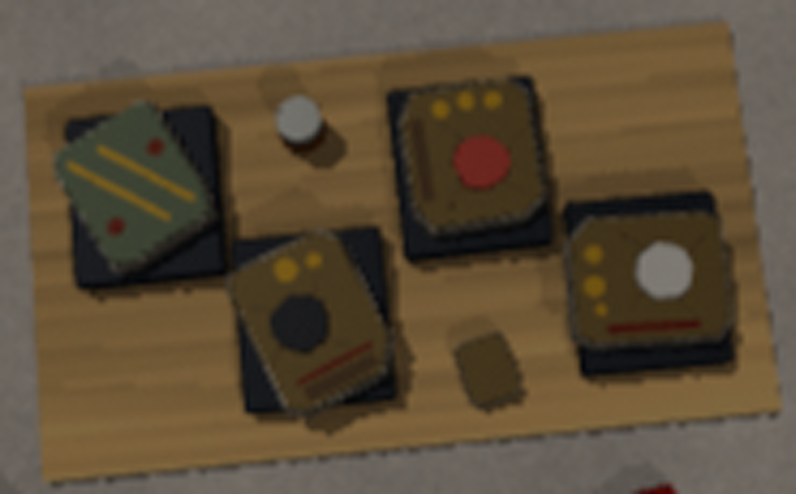

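View pics/sc.png

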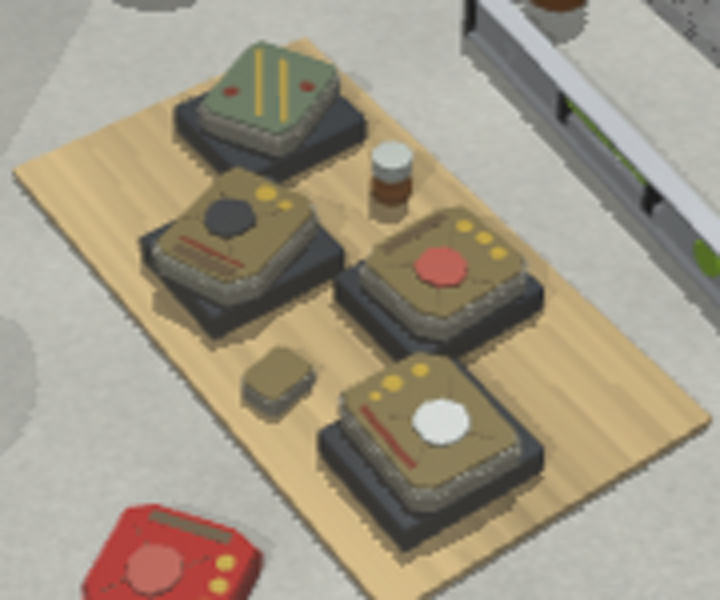

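The crops show the three fills clearly. Grey sits at about (225,215), pink at (267,178) and white at (309,203) in the top view. I'll loosen the thresholds.

Run:
```python
from h import *
t=cv2.imread("pics/top0.png");s=cv2.imread("pics/side0.png")
def seg(im,kind,c,r=9):
    hsv=cv2.cvtColor(im,cv2.COLOR_BGR2HSV).astype(int)
    ref=np.median(im[c[1]-1:c[1]+2,c[0]-1:c[0]+2].reshape(-1,3),0)
    m=(np.linalg.norm(im.astype(float)-ref,axis=2)<32)
    k=np.zeros(m.shape,np.uint8);cv2.circle(k,c,r,1,-1)
    m=(m&(k>0)).astype(np.uint8)
    n,l,st,ce=cv2.connectedComponentsWithStats(m,connectivity=4)
    i=l[c[1],c[0]];return ce[i],st[i],ref
for k,a,b in (("w",(309,203),(275,245)),("p",(267,178),(275,207)),("g",(225,215),(222,194))):
    A,sa,ra=seg(t,k,a);B,sb,rb=seg(s,k,b)
    print(k,A,sa,ra,B,sb,rb);print("  top@59",ray("top",*A,.059),"side@59",ray("side",*B,.059),"tri",tri(A,B))
for n,p,z in (("jar",(224,167),.051),("shard",(269,226),.027)): print(n,ray("top",*p,z))
```

```text
w [309.20175439 202.40350877] [304 197  12  12 114] [114. 121. 124.] [274.90291262 244.78640777] [269 240  13  11 103] [214. 217. 214.]
  top@59 [ 0.51424538 -0.15016261  0.059     ] side@59 [ 0.5130171 -0.150189   0.059    ] tri (array([ 0.51378227, -0.15001838,  0.05854273]), [np.float64(0.0005579921761623652), np.float64(0.0005579921761623607)])
p [266.56060606 176.9469697 ] [260 171  14  13 132] [ 31.  38. 107.] [274.85714286 205.86813187] [269 202  13   9  91] [ 88. 100. 185.]
  top@59 [ 0.59186561 -0.03030958  0.059     ] side@59 [ 0.59016354 -0.02994505  0.059     ] tri (array([ 0.5910889 , -0.03000935,  0.05887476]), [np.float64(0.0008406211203127517), np.float64(0.0008406211203125516)])
g [224.48407643 214.66242038] [218 208  14  14 157] [28. 27. 26.] [221.86666667 194.14285714] [216 189  13  11 105] [76. 75. 74.]
  top@59 [0.48493889 0.09302018 0.059     ] side@59 [0.48271495 0.09125232 0.059     ] tri (array([0.48456457, 0.09351961, 0.05624956]), [np.float64(0.0007098388504804171), np.float64(0.0007098388504803913)])
jar [0.62672017 0.09395935 0.051     ]
shard [ 0.45190963 -0.03412159  0.027     ]
```

All three fills triangulate to about 59 mm high, and the two views agree to within about 2 mm. The positions are white (0.514,-0.150), pink (0.591,-0.030) and grey (0.484,0.092). I'll close the hand and travel at height to a point above the white fill.

Request:
{"method": "move_arm", "body": {
  "rows": [
    {"delta_pos":[1.5,-4,0],"delta_rot":[0,0,0],"hand":0},
    {"delta_pos":[1.5,-4,0],"delta_rot":[0,0,0],"hand":0},
    {"delta_pos":[1.5,-4,0],"delta_rot":[0,0,0],"hand":0},
    {"delta_pos":[1.5,-4,0],"delta_rot":[0,0,0],"hand":0},
    {"delta_pos":[1.5,-4,0],"delta_rot":[0,0,0],"hand":0},
    {"delta_pos":[1.5,-4,0],"delta_rot":[0,0,0],"hand":0},
    {"delta_pos":[1.5,-4,0],"delta_rot":[0,0,0],"hand":0},
    {"delta_pos":[1.5,-4,0],"delta_rot":[0,0,0],"hand":0},
    {"delta_pos":[1.5,-4,0],"delta_rot":[0,0,0],"hand":0},
    {"delta_pos":[1.5,-4,0],"delta_rot":[0,0,0],"hand":0}
  ],
  "force": 5
}}

```text
t: 1.1
eef_pos: [0.3603, 0.2396, 0.2485]
ee_rot: [-3.141, 0.0, -0.316]
force: [0.3, 0.0, -0.5]
width: 0.0135
```

Request:
{"method": "move_arm", "body": {
  "rows": [
    {"delta_pos":[1.5,-4,0],"delta_rot":[0,0,0],"hand":0},
    {"delta_pos":[1.5,-4,0],"delta_rot":[0,0,0],"hand":0},
    {"delta_pos":[1.5,-4,0],"delta_rot":[0,0,0],"hand":0},
    {"delta_pos":[1.5,-4,0],"delta_rot":[0,0,0],"hand":0},
    {"delta_pos":[1.5,-4,0],"delta_rot":[0,0,0],"hand":0},
    {"delta_pos":[1.5,-4,0],"delta_rot":[0,0,0],"hand":0},
    {"delta_pos":[1.5,-4,0],"delta_rot":[0,0,0],"hand":0},
    {"delta_pos":[1.5,-4,0],"delta_rot":[0,0,0],"hand":0},
    {"delta_pos":[1.5,-4,0],"delta_rot":[0,0,0],"hand":0},
    {"delta_pos":[1.9,-3,0],"delta_rot":[0,0,0],"hand":0}
  ]
}}

```text
t: 2.1
eef_pos: [0.5141, -0.1509, 0.2483]
ee_rot: [3.141, 0.001, -0.318]
force: [0.4, 0.8, 0.2]
width: 0.0007
```

Request:
{"method": "move_arm", "body": {
  "rows": [
    {"delta_pos":[0,0,-2.5],"delta_rot":[0,0,0],"hand":0},
    {"delta_pos":[0,0,-2.5],"delta_rot":[0,0,0],"hand":0},
    {"delta_pos":[0,0,-2.5],"delta_rot":[0,0,0],"hand":0},
    {"delta_pos":[0,0,-2.5],"delta_rot":[0,0,0],"hand":0},
    {"delta_pos":[0,0,-2.5],"delta_rot":[0,0,0],"hand":0},
    {"delta_pos":[0,0,-1.5],"delta_rot":[0,0,0],"hand":0},
    {"delta_pos":[0,0,-1],"delta_rot":[0,0,0],"hand":0},
    {"delta_pos":[0,0,-0.5],"delta_rot":[0,0,0],"hand":0},
    {"delta_pos":[0,0,0],"delta_rot":[0,0,0],"hand":0},
    {"delta_pos":[0,0,0],"delta_rot":[0,0,0],"hand":0}
  ]
}}

```text
t: 3.1
eef_pos: [0.5148, -0.1486, 0.0942]
ee_rot: [-3.141, -0.001, -0.317]
force: [0.4, 0.2, 0.3]
width: 0.0003
```

Run:
```python
from h import *
t=grab_frame("top");s=grab_frame("side")
a=cv2.resize(t[140:255,230:345],(390,390),interpolation=cv2.INTER_CUBIC);b=cv2.resize(s[150:280,205:335],(390,390),interpolation=cv2.INTER_CUBIC)
cv2.imwrite("pics/w1.png",np.hstack([a,b]));st=get_state();print(st["eef_pos"],st["force"])
```

```text
[ 0.51484729 -0.14858708  0.09440913] [ 0.03210348  1.15821383 -0.4215223 ]
```

View pics/w1.png

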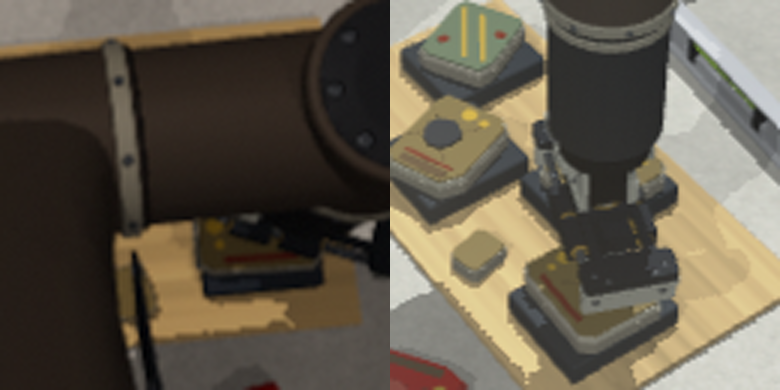

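The hand hangs clear above the white fragment, with nothing else nearby. The tips are about 13 mm above the fill, so I'll go down gently.

Request:
{"method": "move_arm", "body": {
  "rows": [
    {"delta_pos":[0,-0.1,-0.4],"delta_rot":[0,0,0],"hand":0},
    {"delta_pos":[0,0,-0.3],"delta_rot":[0,0,0],"hand":0},
    {"delta_pos":[0,0,-0.2],"delta_rot":[0,0,0],"hand":0},
    {"delta_pos":[0,0,-0.1],"delta_rot":[0,0,0],"hand":0},
    {"delta_pos":[0,0,-0.1],"delta_rot":[0,0,0],"hand":0},
    {"delta_pos":[0,0,-0.1],"delta_rot":[0,0,0],"hand":0},
    {"delta_pos":[0,0,-0.1],"delta_rot":[0,0,0],"hand":0},
    {"delta_pos":[0,0,-0.1],"delta_rot":[0,0,0],"hand":0},
    {"delta_pos":[0,0,0],"delta_rot":[0,0,0],"hand":0},
    {"delta_pos":[0,0,0],"delta_rot":[0,0,0],"hand":0}
  ]
}}

```text
t: 4.2
eef_pos: [0.5144, -0.1496, 0.0799]
ee_rot: [3.142, -0.0, -0.317]
force: [-1.0, 0.8, 4.9]
width: 0.0003
```

Run:
```python
from station import *
st=get_state();print(st["eef_pos"],st["force"],st["moment"])
```

```text
[ 0.51437331 -0.14964008  0.07989028] [-0.9539456   0.78535979  4.92250193] [0.2891741  0.61897866 0.02439328]
```

Contact at 4.9 N. I'll hold a moment, then lift and travel to pink.

Request:
{"method": "move_arm", "body": {
  "rows": [
    {"delta_pos":[0,0,0],"delta_rot":[0,0,0],"hand":0},
    {"delta_pos":[0,0,0],"delta_rot":[0,0,0],"hand":0},
    {"delta_pos":[0,0,0],"delta_rot":[0,0,0],"hand":0},
    {"delta_pos":[0,0,0.5],"delta_rot":[0,0,0],"hand":0},
    {"delta_pos":[0,0,1.5],"delta_rot":[0,0,0],"hand":0},
    {"delta_pos":[0,0,2.5],"delta_rot":[0,0,0],"hand":0},
    {"delta_pos":[0,0,2],"delta_rot":[0,0,0],"hand":0},
    {"delta_pos":[1.9,3,0],"delta_rot":[0,0,0],"hand":0},
    {"delta_pos":[1.9,3,0],"delta_rot":[0,0,0],"hand":0},
    {"delta_pos":[1.9,3,0],"delta_rot":[0,0,0],"hand":0}
  ]
}}

```text
t: 5.2
eef_pos: [0.5719, -0.0587, 0.1452]
ee_rot: [-3.141, -0.001, -0.318]
force: [0.0, -0.1, -0.1]
width: 0.0003
```

Request:
{"method": "move_arm", "body": {
  "rows": [
    {"delta_pos":[1.9,3,0],"delta_rot":[0,0,0],"hand":0},
    {"delta_pos":[0,0,0],"delta_rot":[0,0,0],"hand":0},
    {"delta_pos":[0,0,-1.5],"delta_rot":[0,0,0],"hand":0},
    {"delta_pos":[0,0,-1.5],"delta_rot":[0,0,0],"hand":0},
    {"delta_pos":[0,0,-1],"delta_rot":[0,0,0],"hand":0},
    {"delta_pos":[0,0,-1],"delta_rot":[0,0,0],"hand":0},
    {"delta_pos":[0,0,-0.3],"delta_rot":[0,0,0],"hand":0},
    {"delta_pos":[0,0,0],"delta_rot":[0,0,0],"hand":0},
    {"delta_pos":[0,0,0],"delta_rot":[0,0,0],"hand":0},
    {"delta_pos":[0,0,0],"delta_rot":[0,0,0],"hand":0}
  ]
}}

```text
t: 6.2
eef_pos: [0.5907, -0.0296, 0.0922]
ee_rot: [-3.141, -0.001, -0.317]
force: [0.1, -0.8, -0.7]
width: 0.0005
```

Centred above pink. I'll check the picture for clearance from its neighbours and see that white is undisturbed.

Run:
```python
from h import *
s=grab_frame("side")
cv2.imwrite("pics/p1.png",cv2.resize(s[140:290,165:345],None,fx=4,fy=4,interpolation=cv2.INTER_CUBIC))
```

```text
(no output)
```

View pics/p1.png

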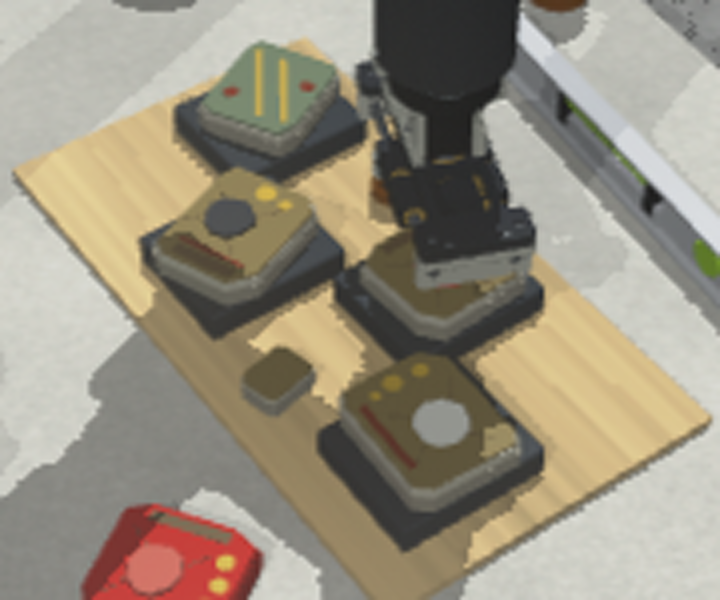

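White's fragment hasn't moved, with its fill still at crop (440,422). The hand is above pink and clear of the jar. Descending.

Request:
{"method": "move_arm", "body": {
  "rows": [
    {"delta_pos":[0,0,-0.3],"delta_rot":[0,0,0],"hand":0},
    {"delta_pos":[0,0,-0.3],"delta_rot":[0,0,0],"hand":0},
    {"delta_pos":[0,0,-0.2],"delta_rot":[0,0,0],"hand":0},
    {"delta_pos":[0,0,-0.1],"delta_rot":[0,0,0],"hand":0},
    {"delta_pos":[0,0,-0.1],"delta_rot":[0,0,0],"hand":0},
    {"delta_pos":[0,0,-0.1],"delta_rot":[0,0,0],"hand":0},
    {"delta_pos":[0,0,-0.1],"delta_rot":[0,0,0],"hand":0},
    {"delta_pos":[0,0,0],"delta_rot":[0,0,0],"hand":0},
    {"delta_pos":[0,0,0],"delta_rot":[0,0,0],"hand":0},
    {"delta_pos":[0,0,0],"delta_rot":[0,0,0],"hand":0}
  ]
}}

```text
t: 7.25
eef_pos: [0.5903, -0.0296, 0.0799]
ee_rot: [-3.142, -0.0, -0.317]
force: [-1.5, 1.1, 4.9]
width: 0.0004
```

Contact at 4.9 N. I'll hold, lift, and travel to grey (dx −10.6, dy +12.2).

Request:
{"method": "move_arm", "body": {
  "rows": [
    {"delta_pos":[0,0,0],"delta_rot":[0,0,0],"hand":0},
    {"delta_pos":[0,0,0],"delta_rot":[0,0,0],"hand":0},
    {"delta_pos":[0,0,0],"delta_rot":[0,0,0],"hand":0},
    {"delta_pos":[0,0,0.5],"delta_rot":[0,0,0],"hand":0},
    {"delta_pos":[0,0,1.5],"delta_rot":[0,0,0],"hand":0},
    {"delta_pos":[0,0,2.5],"delta_rot":[0,0,0],"hand":0},
    {"delta_pos":[0,0,2],"delta_rot":[0,0,0],"hand":0},
    {"delta_pos":[-2.7,3,0],"delta_rot":[0,0,0],"hand":0},
    {"delta_pos":[-2.7,3,0],"delta_rot":[0,0,0],"hand":0},
    {"delta_pos":[-2.7,3,0],"delta_rot":[0,0,0],"hand":0}
  ]
}}

```text
t: 8.25
eef_pos: [0.5085, 0.061, 0.1446]
ee_rot: [-3.141, -0.0, -0.318]
force: [-0.0, 1.3, 0.7]
width: 0.0003
```

Request:
{"method": "move_arm", "body": {
  "rows": [
    {"delta_pos":[-2.6,3.2,0],"delta_rot":[0,0,0],"hand":0},
    {"delta_pos":[0,0,0],"delta_rot":[0,0,0],"hand":0},
    {"delta_pos":[0,0,-1.5],"delta_rot":[0,0,0],"hand":0},
    {"delta_pos":[0,0,-1.5],"delta_rot":[0,0,0],"hand":0},
    {"delta_pos":[0,0,-1],"delta_rot":[0,0,0],"hand":0},
    {"delta_pos":[0,0,-1],"delta_rot":[0,0,0],"hand":0},
    {"delta_pos":[0,0,-0.3],"delta_rot":[0,0,0],"hand":0},
    {"delta_pos":[0,0,0],"delta_rot":[0,0,0],"hand":0},
    {"delta_pos":[0,0,0],"delta_rot":[0,0,0],"hand":0},
    {"delta_pos":[0,0,0],"delta_rot":[0,0,0],"hand":0}
  ]
}}

```text
t: 9.25
eef_pos: [0.4837, 0.0925, 0.0921]
ee_rot: [-3.141, -0.001, -0.317]
force: [-0.2, 0.9, -0.3]
width: 0.0
```

Run:
```python
from h import *
s=grab_frame("side")
cv2.imwrite("pics/g1.png",cv2.resize(s[140:290,165:345],None,fx=4,fy=4,interpolation=cv2.INTER_CUBIC))
```

```text
(no output)
```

View pics/g1.png

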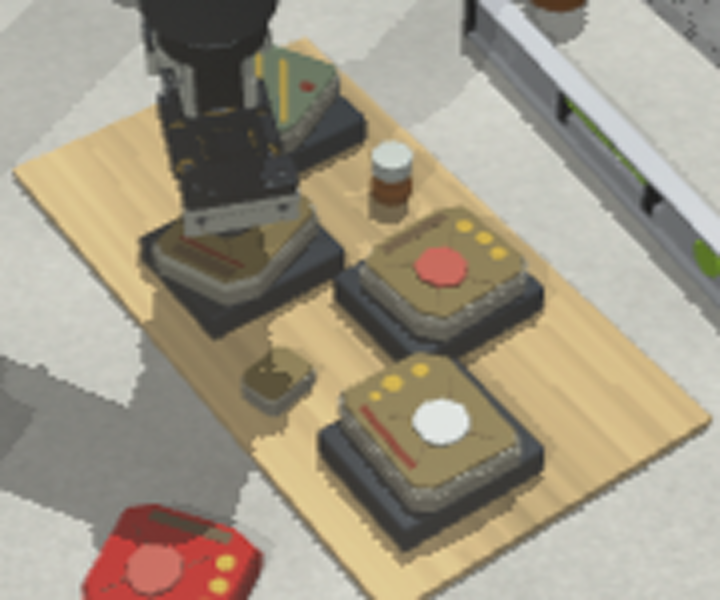

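White, pink and the jar are where they were, and the hand is above grey, so I'll descend.

Request:
{"method": "move_arm", "body": {
  "rows": [
    {"delta_pos":[0,0,-0.3],"delta_rot":[0,0,0],"hand":0},
    {"delta_pos":[0,0,-0.3],"delta_rot":[0,0,0],"hand":0},
    {"delta_pos":[0,0,-0.2],"delta_rot":[0,0,0],"hand":0},
    {"delta_pos":[0,0,-0.1],"delta_rot":[0,0,0],"hand":0},
    {"delta_pos":[0,0,-0.1],"delta_rot":[0,0,0],"hand":0},
    {"delta_pos":[0,0,-0.1],"delta_rot":[0,0,0],"hand":0},
    {"delta_pos":[0,0,-0.1],"delta_rot":[0,0,0],"hand":0},
    {"delta_pos":[0,0,0],"delta_rot":[0,0,0],"hand":0},
    {"delta_pos":[0,0,0],"delta_rot":[0,0,0],"hand":0},
    {"delta_pos":[0,0,0],"delta_rot":[0,0,0],"hand":0}
  ]
}}

```text
t: 10.3
eef_pos: [0.4833, 0.0924, 0.0799]
ee_rot: [-3.142, -0.0, -0.317]
force: [-1.3, -0.3, 4.7]
width: 0.0006
```

Request:
{"method": "move_arm", "body": {
  "rows": [
    {"delta_pos":[0,0,0],"delta_rot":[0,0,0],"hand":0},
    {"delta_pos":[0,0,0],"delta_rot":[0,0,0],"hand":0},
    {"delta_pos":[0,0,0],"delta_rot":[0,0,0],"hand":0},
    {"delta_pos":[0,0,0.5],"delta_rot":[0,0,0],"hand":0},
    {"delta_pos":[0,0,1.5],"delta_rot":[0,0,0],"hand":0},
    {"delta_pos":[0,0,3],"delta_rot":[0,0,0],"hand":0},
    {"delta_pos":[0,0,3],"delta_rot":[0,0,0],"hand":0},
    {"delta_pos":[0,0,3],"delta_rot":[0,0,0],"hand":0},
    {"delta_pos":[0,0,3],"delta_rot":[0,0,0],"hand":0},
    {"delta_pos":[0,0,3],"delta_rot":[0,0,0],"hand":0}
  ]
}}

```text
t: 11.3
eef_pos: [0.483, 0.0923, 0.2511]
ee_rot: [-3.141, -0.0, -0.317]
force: [0.3, 0.7, -1.2]
width: 0.0006
```

Request:
{"method": "move_arm", "body": {
  "rows": [
    {"delta_pos":[-1.5,4,0],"delta_rot":[0,0,0],"hand":0},
    {"delta_pos":[-1.5,4,0],"delta_rot":[0,0,0],"hand":0},
    {"delta_pos":[-1.5,4,0],"delta_rot":[0,0,0],"hand":0},
    {"delta_pos":[-1.5,4,0],"delta_rot":[0,0,0],"hand":0},
    {"delta_pos":[-1.5,4,0],"delta_rot":[0,0,0],"hand":0},
    {"delta_pos":[-1.5,4,0],"delta_rot":[0,0,0],"hand":0},
    {"delta_pos":[-1.5,4,0],"delta_rot":[0,0,0],"hand":0},
    {"delta_pos":[0,0,0],"delta_rot":[0,0,0],"hand":0},
    {"delta_pos":[0,0,0],"delta_rot":[0,0,0],"hand":0},
    {"delta_pos":[0,0,0],"delta_rot":[0,0,0],"hand":0}
  ]
}}

```text
t: 12.3
eef_pos: [0.3783, 0.3718, 0.2495]
ee_rot: [3.141, 0.0, -0.317]
force: [0.3, -1.4, 0.3]
width: 0.0009
```

Run:
```python
from h import *
s=grab_frame("side");cv2.imwrite("pics/end.png",s)
o=cv2.imread("pics/side0.png")
for k,c in (("w",(275,245)),("p",(275,207)),("g",(222,194))):
    r=[]
    for im in (o,s):
        ref=np.median(im[c[1]-1:c[1]+2,c[0]-1:c[0]+2].reshape(-1,3),0)
        m=(np.linalg.norm(im.astype(float)-ref,axis=2)<32);q=np.zeros(m.shape,np.uint8);cv2.circle(q,c,9,1,-1)
        n,l,st,ce=cv2.connectedComponentsWithStats((m&(q>0)).astype(np.uint8),connectivity=4);r.append(ray("side",*ce[l[c[1],c[0]]],.059)[:2])
    print(k,"shift mm",(r[1]-r[0])*1000)
print(get_state()["eef_pos"],get_state()["force"])
```

```text
w shift mm [0. 0.]
p shift mm [ 0.07827663 -0.39837292]
g shift mm [0. 0.]
[0.37851631 0.37154155 0.24963388] [1.04225147 0.86341217 0.16761274]
```

View pics/end.png

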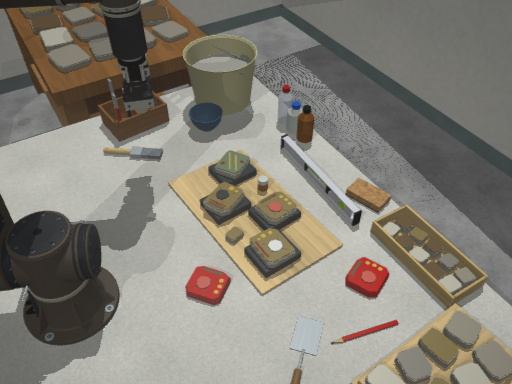

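The bench looks unchanged, and the fills have shifted less than 0.5 mm. The hand is clear in the air at z = 0.25. I'll open the fingers slightly so nothing is in contact, then hand in.

Request:
{"method": "move_arm", "body": {
  "rows": [
    {"delta_pos":[0,0,0],"delta_rot":[0,0,0],"hand":3},
    {"delta_pos":[0,0,0],"delta_rot":[0,0,0],"hand":3},
    {"delta_pos":[0,0,0],"delta_rot":[0,0,0],"hand":3},
    {"delta_pos":[0,0,0],"delta_rot":[0,0,0],"hand":3},
    {"delta_pos":[0,0,0],"delta_rot":[0,0,0],"hand":3},
    {"delta_pos":[0,0,0],"delta_rot":[0,0,0],"hand":3},
    {"delta_pos":[0,0,0],"delta_rot":[0,0,0],"hand":3},
    {"delta_pos":[0,0,0],"delta_rot":[0,0,0],"hand":3},
    {"delta_pos":[0,0,0],"delta_rot":[0,0,0],"hand":3},
    {"delta_pos":[0,0,0],"delta_rot":[0,0,0],"hand":3}
  ]
}}

```text
t: 13.35
eef_pos: [0.3783, 0.3724, 0.2496]
ee_rot: [3.142, -0.0, -0.317]
force: [-0.3, -0.9, -0.3]
width: 0.0298
```

```bash
python3 -c "
from station import *
print(job_done())"
```

```text
the job is handed in; nothing more can be done
None
```

I rested the closed fingertips on the white, then the terracotta-pink, then the dark grey fill, and handed the job in at about 13.4 s of the 48 s allowed. Each rest lasted at least about 0.5 s, and the wrist force read 4.9, 4.9 and 4.7 N upward, well under the 20 N limit.

In the last side picture the three fills had moved less than 0.5 mm and the rest of the bench looked unchanged, though I judged the other items by eye only. The hand finished clear, with the tool point 25 cm above the table. No check failed. Small differences remained: the two cameras placed the fills up to 3 mm apart, the grey fill's height came out about 3 mm low, and the force reading wanders by about 1 N with nothing touched.

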